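# Tuck the tray flap under its lip

## Task

Close the cover flap of the top tray over the toothbrushes: push the open flap over with your fingertips until it lies flat, then, keeping it pressed down, push it along so that its tongue slides beneath the retaining lip, fully home, and stays shut when you let go. Be gentle and only push: do not lift, tip or shove the tray stack, and leave the toothbrushes and the things around it alone.

Things in the scene. Friction and masses are not known exactly. Their poses are not given: they have to be found in the camera images.
- stack: three nested trays of translucent red plastic on a black foot: one loose piece, 1.2 to 1.7 kg; slides or tips at about 7 N. Foot 180 x 230 x 8 mm; trays 150 (x) x 210 (y) mm; top rim 116 mm up. Origin: centre of the underside; x points from the flap's hinge to the lip, y along the hinge, z up. Cheeks at y = +-103.5 mm (4 mm thick, x -83 to -33, up to z = 128 mm) guide the hinge rod
- flap (a joint): angle of the cover flap, rad: 0 = closed, flat on the rim; 1.57 = upright; up to 2.05 = leaning back, away from the lip. Light springy hinge: left free it rests open anywhere about 1.4 to 2.05; pressed flat and let go it springs up unless its tongue is under the lip. Pressing it flat takes about 1 N at its middle
- flap_slide (a joint): slide of hinge and flap along the stack's +x to the lip, m: 0 = back, 0.020 = fully home (stop). Sticky: about 2 N moves it, it stays where left. With the flap flat the tongue's end is 5 mm short of the lip's flared mouth at 0, and 8 mm beneath the lip at 0.020. Folded down with the slide beyond about 5 mm, the tongue lands on top of the lip
- hinge (a point): middle of the flap's hinge axis, at stack x = -70 mm + flap_slide, y = 0, z = 120 mm; the axis runs along the stack's y. The flap is a 3 mm plate of red plastic centred on this axis: 190 mm wide (y) up to 100 mm from the axis, then a tongue 60 mm wide and 21 mm long
- lip (a point): the retaining lip, a bent steel clip (inverted L) on the rim opposite the hinge; this point is the lower front edge of its flat part, mid-width (stack x 63, z 124 mm). Lip 80 mm wide (y), flat part 16 mm deep, 3 mm thick, its underside 2.5 mm above the upper face of the flap lying flat; in front of it, towards the hinge, 7 mm of flared mouth bends up to about 131 mm
- tongue_edge (a point): middle of the flap's free edge, the end of the tongue, 121 mm from the hinge axis, at mid-thickness
- rib (a point): foot of the thumb rib on the flap's outer face (the upper one when closed), mid-width, on the rib's hinge-side flank, 68 mm from the hinge axis. The rib runs across the flap: 70 mm long (y), 6 mm wide, 6 mm proud. A fingertip pressed on the flap against this flank can push the flap to the lip
- brush0: toothbrush, 167 mm long, 12 mm wide, 16 mm high at the bristles, lying across the floor of the top tray (along the stack's y) under where the flap folds; origin on its underside near mid-length. Leave it alone
- brush1: toothbrush, 167 mm long, 12 mm wide, 16 mm high at the bristles, lying across the floor of the top tray (along the stack's y) under where the flap folds; origin on its underside near mid-length. Leave it alone
- brush2: toothbrush, 167 mm long, 12 mm wide, 16 mm high at the bristles, lying across the floor of the top tray (along the stack's y) under where the flap folds; origin on its underside near mid-length. Leave it alone
- tumbler: open steel tumbler, 72 mm across, 95 mm high, standing beside the stack; origin centre of underside. Leave it alone
- bottle: small white bottle, 48 mm across, 120 mm high, standing beside the stack; origin centre of underside. Leave it alone
- soap_dish: shallow dish 75 x 110 x 22 mm with a bar of soap; origin centre of underside. Leave it alone
- nail_brush: nail brush 40 x 85 x 34 mm lying bristles down; origin centre of underside. Leave it alone

How it is judged:
On the way, in this order (a step that is already met when the one before it is completed fails the run):
1. the flap is folded down flat, its tongue still short of the lip (value of joint flap below 0.08 rad and value of joint flap_slide below 0.0145 m), for 0.05 s.
2. the tongue is pushed fully home beneath the lip (value of joint flap below 0.06 rad and value of joint flap_slide above 0.016 m), for 0.2 s.
At the end, for the whole second after the job is handed in: flap lies shut by itself (hinge under 0.06 rad) with its tongue at least 3.5 mm beneath the lip (hinge slide over 16 of 20 mm), the stack upright, at rest and within 30 mm of where it stood (all of step 2 and z of tongue_edge in the frame of lip below 0 m and x of tongue_edge in the frame of lip above 0.0035 m and distance of stack from where it was at the start of the episode below 0.03 m and angle between stack's own z axis and vertical below 0.05 rad and linear speed of stack below 0.02 m/s); the robot touches nothing.
It fails at once if the tray stack is lifted, tipped or shoved (height (world z) of stack above 0.012 m or angle between stack's own z axis and vertical above 0.12 rad or distance of stack from where it was at the start of the episode above 0.035 m).
It fails at once if the stack or its flap is pressed hard (over 40 N) (contact force between the fingers and stack above 40 N).
It fails at once if a toothbrush is lifted or dragged out of its place (distance of any of brush0, brush1, brush2 from where it was at the start of the episode above 0.045 m or z of any of brush0, brush1, brush2 in the frame of stack above 0.105 m).
It fails at once if a thing standing around is disturbed (distance of any of tumbler, bottle, soap_dish, nail_brush from where it was at the start of the episode above 0.03 m).
It also fails if it takes over 45 s, if anything falls off the work surface, if the arm or the gripper's body presses on something with over 40 N, if the wrist force passes 120 N, or if a joint passes its speed limit or range.

## Robot

A 7-joint arm with a two-finger parallel gripper is mounted at the origin on the work surface. World frame = base frame: x ahead of the robot, y to its left, z up, the work surface at z = 0. Lengths are in m, angles in rad, forces in N, time in s.
With the tool pointing down it reaches from about 0.35 to 0.9 m from the base axis. Payload 7.2 kg.
Tool frame: the origin (TCP) lies between the finger pads; the fingertips stand 14 mm ahead of it and the grasp point (between the pads) lies 5 mm behind it (manip.tip_reach is the distance from the TCP to the fingertips, in m); x points along the fingers, y is the direction in which the jaws open and shut, and the axes are right-handed (so a half turn about x gives the same grasp; the last joint's range is limited). The gripper opens to 88 mm and grips with 3 to 60 N. Pads are 20 mm wide; open, the fingers measure 115 mm over their backs; the gripper's body (75 mm by 178 mm) begins 61 mm behind the grasp point.
Start: joints at [1.116, 0.411, -0.013, 1.596, 0.006, 1.134, -0.082], TCP at [0.236, -0.579, 0.237] pointing down, gripper open.
Joint ranges: [-2.95, 2.95], [-0.29, 1.99], [-1.47, 1.44], [0.14, 2.54], [-1.03, 4.17], [0.13, 1.85], [-2.86, 2.86]. Speed limits (rad/s): [2.39, 2.39, 3.01, 3.01, 3.14, 3.14, 3.14].

## Interface

Orientations are given as a 3x3 rotation matrix whose columns are the frame's x, y, z axes.
In Python, from plant import status, optics, manip gives the robot as it stands. The module is installed in compiled form; this text tells all that it offers.
- The arm moves only by the tool carry_out, never from a script. Its argument "increments" is one flat list of numbers, 7 for each row, row after row: the shift along the tool's x, y, z in cm, then the turn, a rotation vector about the tool's x, y, z in rad, then the closure, from -1 (fully open) to 1 (shut), so that 0 is half open. In form: [tx, ty, tz, ax, ay, az, fingers, tx, ty, tz, ax, ay, az, fingers, ...]. A call has 1 to 10 rows; each row is the pose to reach, as a shift and turn from the pose commanded when the call began, along the tool's axes at that moment; what a row does not reach only later rows make up. A row lasts 1/12 s, in which the tool goes at most 41.7 mm and 7.16 degrees, less where a joint would pass 70% of its speed; a pose out of reach is approached as far as the arm can. A call with a gripper value outside its range is refused whole. The fingers move at their own pace and stop on an object; "grip_force" is the grip in N (left out, the last holds). Time passes only in rows, so rows that repeat a pose let the fingers close. It gives the time, the measured TCP pose, the force and the opening at its end, in the units of the state.
- status.sense(): the state, without advancing time (a new reading comes with each control period).
- optics.snapshot(name): name is "scene" or "top"; returns the picture (400x640x3 uint8, red, green, blue); there is no depth.
- optics.camera_model(name): a dict with "vertical_fov" (degrees; the focal length in pixels is half the picture's height over the tangent of half this angle, whatever the lens; pixels are square), "cx", "cy" (the principal point, pixels), "distortion" ([k1, k2, p1, p2, k3] as OpenCV has them; the pictures are not rectified), "pose" (4x4, takes a point from camera to world coordinates). Camera axes: x right, y down, z forward; pixel columns grow to the right and rows downward; lengths in m; the calibration is good to about 2 mm. A picture is of the moment at which its call begins. camera_model takes no time and is no camera call.
- manip.job_done(): hands the job in, once; it reports no verdict.
The state is a dict: "time": time; "q": joint angles; "dq": joint speeds; "tau": joint torques, N m; "ee_pos": TCP position; "tcp_rot": TCP orientation; "force": force on the tool from outside, world axes, zero at the start; "moment": the same for the moment, N m; "opening": opening from 0.0 (shut) to 1.0 (fully open).
Only numpy, scipy, OpenCV 4.12 (cv2) and the standard library are available. Lean on these libraries where they do the work, as an engineer would, in place of code of your own. Each camera call takes 0.05 s, during which the arm holds its last target.

## Working session

There is one attempt and no reset: what is moved stays moved. The work goes in short steps, Python scripts to look and compute and a tool call to move; the robot and the scene stay as the last step left them, time stands still between calls to the robot, and variables do not carry over. Pictures are saved under pics/ and viewed, and the job is handed in when it is done.

Besides the shell and the picture viewer there is one more tool, called after "Request:" as name(argument=value, ...) on one line, values as JSON. carry_out: Moves the arm, as the interface text tells. Its arguments: {"type":"object","properties":{"increments":{"type":"array","items":{"type":"number"}},"grip_force":{"type":"number"}},"required":["increments"]}

```bash
mkdir -p pics; python3 - <<'E'
from plant import status, optics, manip
import cv2, numpy as np
s=status.sense()
print({k:np.round(v,3).tolist() for k,v in s.items()})
for n in ("scene","top"):
    im=optics.snapshot(n); cv2.imwrite(f"pics/{n}0.png",im[...,::-1])
    m=optics.camera_model(n); print(n,m)
E
```

```text
{'time': 0.0, 'q': [1.116, 0.412, -0.013, 1.597, 0.006, 1.134, -0.082], 'dq': [-0.002, 0.001, 0.001, 0.0, 0.0, 0.001, 0.0], 'tau': [-0.0, -58.795, 0.641, -29.108, -0.054, 0.018, 0.0], 'ee_pos': [0.236, -0.578, 0.236], 'tcp_rot': [[-0.001, 0.377, -0.926], [0.001, -0.926, -0.377], [-1.0, -0.002, 0.0]], 'force': [-0.375, -0.342, 0.377], 'moment': [0.002, -0.021, 0.002], 'opening': 1.001}
scene {'vertical_fov': 50.7061124631387, 'cx': 322.8414562262361, 'cy': 200.12122879107497, 'distortion': array([-0.01457208,  0.        ,  0.        ,  0.        ,  0.        ]), 'pose': array([[ 0.50010137,  0.65273541, -0.56906512,  1.08464757],
       [ 0.86595083, -0.38095142,  0.32404501, -0.26353914],
       [-0.00527051, -0.65483776, -0.7557511 ,  0.79026336],
       [ 0.        ,  0.        ,  0.        ,  1.        ]])}
top {'vertical_fov': 44.50750195871595, 'cx': 324.8056980993547, 'cy': 197.51873964786807, 'distortion': array([-0.02479589,  0.        ,  0.        ,  0.        ,  0.        ]), 'pose': array([[ 0.01890823, -0.99255633,  0.12030963,  0.44146399],
       [-0.9998032 , -0.01804799,  0.00823593,  0.03539369],
       [-0.00600328, -0.12044168, -0.99270225,  1.24289514],
       [ 0.        ,  0.        ,  0.        ,  1.        ]])}
```

View pics/scene0.png

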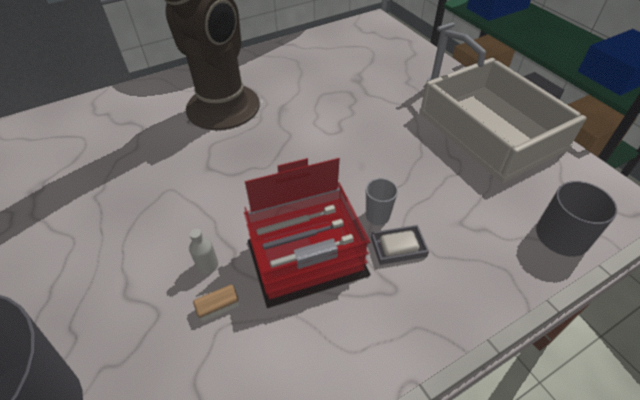

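View pics/top0.png

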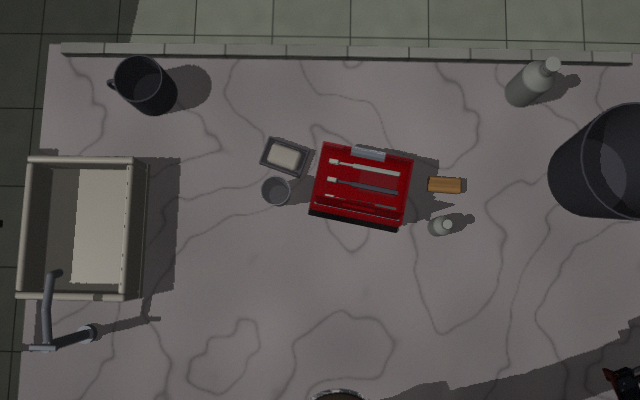

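```bash
python3 - <<'E'
import cv2
a=cv2.imread("pics/scene0.png")[145:315,180:440]; cv2.imwrite("pics/scene0z.png",cv2.resize(a,None,fx=3,fy=3,interpolation=cv2.INTER_CUBIC))
a=cv2.imread("pics/top0.png")[125:245,245:475]; cv2.imwrite("pics/top0z.png",cv2.resize(a,None,fx=3.4,fy=3.4,interpolation=cv2.INTER_CUBIC))
E
```

```text
(no output)
```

View pics/scene0z.png

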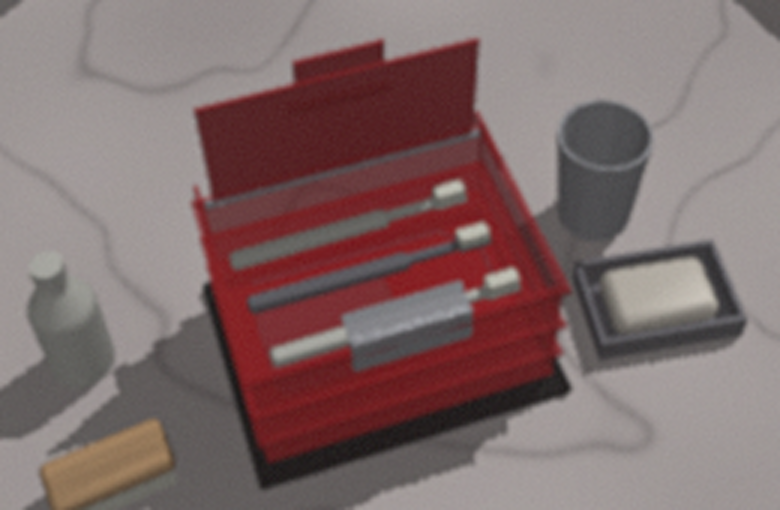

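View pics/top0z.png

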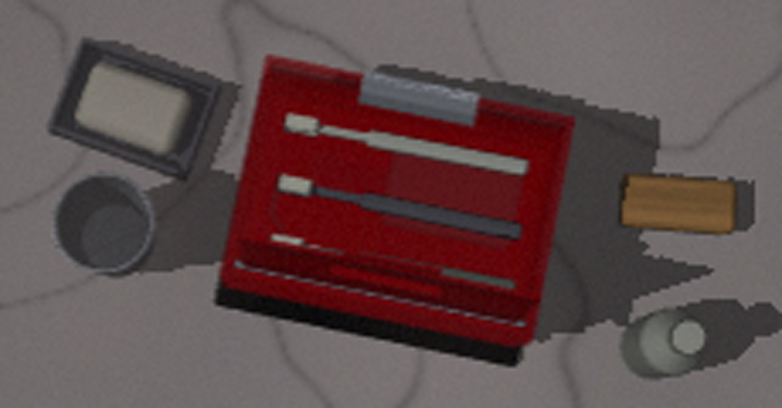

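```bash
cat > h.py <<'E'
from plant import status, optics, manip
import cv2, numpy as np
def cam(n):
    m=optics.camera_model(n); f=200/np.tan(np.radians(m["vertical_fov"])/2)
    K=np.array([[f,0,m["cx"]],[0,f,m["cy"]],[0,0,1]]); return K,np.array(m["distortion"]),np.array(m["pose"])
def ray(n,uv):
    K,d,T=cam(n); p=cv2.undistortPoints(np.array([[uv]],float),K,d)[0,0]
    return T[:3,3],T[:3,:3]@np.array([p[0],p[1],1])
def onz(n,uv,z):
    o,d=ray(n,uv); return o+d*(z-o[2])/d[2]
def proj(n,P):
    K,d,T=cam(n); P=np.atleast_2d(P).astype(float); R=T[:3,:3].T
    return cv2.projectPoints(P,cv2.Rodrigues(R)[0],-R@T[:3,3],K,d)[0][:,0]
def tri(a,ua,b,ub):
    o1,d1=ray(a,ua);o2,d2=ray(b,ub);A=np.c_[d1,-d2];t=np.linalg.lstsq(A,o2-o1,rcond=None)[0]
    p,q=o1+d1*t[0],o2+d2*t[1]; return (p+q)/2,np.linalg.norm(p-q)
E
python3 - <<'E'
from h import *
r=lambda v:np.round(v,4)
zt=lambda u,v:(245+(u+.5)/3.4-.5,125+(v+.5)/3.4-.5)
zs=lambda u,v:(180+(u+.5)/3-.5,145+(v+.5)/3-.5)
print("rim far L,R",r(onz("top",zt(265,57),.116)),r(onz("top",zt(573,118),.116)))
print("foot near L,R top",r(onz("top",zt(216,303),.0)),r(onz("top",zt(519,365),.0)))
print("foot scene R(far -y), far +y",r(onz("scene",zs(264,487),0)),r(onz("scene",zs(569,387),0)), "left",r(onz("scene",zs(206,288),.008)))
a=cv2.imread("pics/top0.png")[180:240,300:420]; cv2.imwrite("pics/top0y.png",cv2.resize(a,None,fx=6.6,fy=6.6,interpolation=cv2.INTER_CUBIC))
E
```

```text
rim far L,R [0.7111 0.0525 0.116 ] [ 0.6719 -0.1607  0.116 ]
foot near L,R top [0.5496 0.0873 0.    ] [ 0.5073 -0.14    0.    ]
foot scene R(far -y), far +y [ 0.6822 -0.1656 -0.    ] [0.7214 0.057  0.    ] left [ 0.5158 -0.1349  0.008 ]
```

View pics/top0y.png

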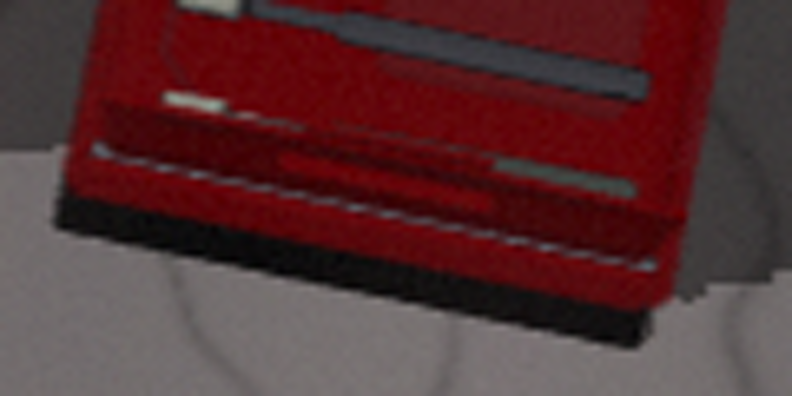

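```bash
cat >> h.py <<'E'
psi=np.radians(-10.3); O=np.array([.616,-.0405,0])
Rs=np.array([[np.cos(psi),-np.sin(psi),0],[np.sin(psi),np.cos(psi),0],[0,0,1]])
def s2w(p): return np.atleast_2d(p)@Rs.T+O
def w2s(p): return (np.atleast_2d(p)-O)@Rs
def flap(d,y,a,off,sl=0): # d from hinge, off outward normal (up when closed)
    return [-.07+sl+d*np.cos(a)-off*np.sin(a),y,.12+d*np.sin(a)+off*np.cos(a)]
E
python3 - <<'E'
from h import *
r=lambda v:np.round(v,4)
zy=lambda u,v:(300+(u+.5)/6.6-.5,180+(v+.5)/6.6-.5)
zs=lambda u,v:(180+(u+.5)/3-.5,145+(v+.5)/3-.5)
zt=lambda u,v:(245+(u+.5)/3.4-.5,125+(v+.5)/3.4-.5)
for p in [(95,149),(652,266)]: print("rod",r(w2s(onz("top",zy(*p),.120))))
for n,p in dict(tl=(196,108),tr=(478,40),tgl=(293,63),tgr=(383,41),bl=(213,200),br=(480,130)).items():
    # intersect with stack planes y=const unknown; use flap plane: solve for y known, give x,z
    y={'tl':-.095,'tr':.095,'tgl':-.03,'tgr':.03,'bl':-.095,'br':.095}[n]
    o,d=ray("scene",zs(*p)); o=(o-O)@Rs; d=d@Rs; t=(y-o[1])/d[1]; P=o+t*d
    # plane at angle: intersection with rays for each angle
    print(n,[ (a,np.round(((o+((-.07-o[0])*np.sin(a)-(.12-o[2])*np.cos(a)) and o),3).tolist()) for a in []])
    for a in (1.4,1.5,1.6,1.7,1.9):
        nrm=np.array([-np.sin(a),0,np.cos(a)]); h=np.array([-.07,0,.12])
        t=nrm@(h-o)/(nrm@d); P=o+t*d; print("  a",a,"y %.4f dist %.4f"%(P[1],(P-h)@np.array([np.cos(a),0,np.sin(a)])))
for p in [(113,98),(690,217)]:
    o,d=ray("top",zy(*p)); o=(o-O)@Rs; d=d@Rs
    for a in (1.3,1.4,1.5,1.6,1.7,1.8):
        nrm=np.array([-np.sin(a),0,np.cos(a)]); h=np.array([-.07,0,.12])
        t=nrm@(h-o)/(nrm@d); P=o+t*d; print(" top a",a,"y %.4f dist %.4f"%(P[1],(P-h)@np.array([np.cos(a),0,np.sin(a)])))
print("lip front edge model top", r(proj("top",s2w([[.056,-.04,.131],[.056,.04,.131],[.079,.04,.127],[.079,-.04,.127]]))))
print("seen lip", [np.round(zt(*p),1) for p in [(478,125),(360,104),(375,67),(480,97)]])
E
```

```text
File "<stdin>", line 12
    print(n,[ (a,np.round(((o+((-.07-o[0])*np.sin(a)-(.12-o[2])*np.cos(a)) and o),3).tolist()) for a in []])
                                                                                                          ^
SyntaxError: closing parenthesis ']' does not match opening parenthesis '('
```

```bash
python3 - <<'E'
from h import *
r=lambda v:np.round(v,4)
zy=lambda u,v:(300+(u+.5)/6.6-.5,180+(v+.5)/6.6-.5)
zs=lambda u,v:(180+(u+.5)/3-.5,145+(v+.5)/3-.5)
zt=lambda u,v:(245+(u+.5)/3.4-.5,125+(v+.5)/3.4-.5)
for p in [(95,149),(652,266)]: print("rod",r(w2s(onz("top",zy(*p),.120))))
def show(n,cam,px):
    o,d=ray(cam,px); o=(o-O)@Rs; d=d@Rs; s=n
    for a in (1.4,1.5,1.6,1.7,1.8,1.9):
        nrm=np.array([-np.sin(a),0,np.cos(a)]); h=np.array([-.07,0,.12])
        t=nrm@(h-o)/(nrm@d); P=o+t*d; s+=" | %.1f y %.3f d %.3f"%(a,P[1],(P-h)@np.array([np.cos(a),0,np.sin(a)]))
    print(s)
for n,p in dict(tl=(196,108),tr=(478,40),tgl=(293,63),tgr=(383,41),bl=(213,200),br=(480,130)).items(): show(n,"scene",zs(*p))
for n,p in dict(tL=(113,98),tR=(690,217)).items(): show(n,"top",zy(*p))
print("lip model top", r(proj("top",s2w([[.056,-.04,.131],[.056,.04,.131],[.079,.04,.127],[.079,-.04,.127]]))))
print("seen lip", [np.round(zt(*p),1) for p in [(478,125),(360,104),(375,67),(480,97)]])
E
```

```text
rod [[-0.0686  0.0994  0.12  ]]
rod [[-0.0706 -0.0992  0.12  ]]
tl | 1.4 y -0.093 d 0.111 | 1.5 y -0.092 d 0.097 | 1.6 y -0.091 d 0.087 | 1.7 y -0.091 d 0.080 | 1.8 y -0.090 d 0.075 | 1.9 y -0.090 d 0.070
tr | 1.4 y 0.092 d 0.107 | 1.5 y 0.097 d 0.094 | 1.6 y 0.101 d 0.084 | 1.7 y 0.104 d 0.077 | 1.8 y 0.107 d 0.072 | 1.9 y 0.109 d 0.068
tgl | 1.4 y -0.030 d 0.132 | 1.5 y -0.028 d 0.116 | 1.6 y -0.026 d 0.105 | 1.7 y -0.024 d 0.096 | 1.8 y -0.022 d 0.090 | 1.9 y -0.021 d 0.085
tgr | 1.4 y 0.027 d 0.131 | 1.5 y 0.031 d 0.116 | 1.6 y 0.035 d 0.104 | 1.7 y 0.038 d 0.096 | 1.8 y 0.040 d 0.090 | 1.9 y 0.042 d 0.085
bl | 1.4 y -0.093 d -0.002 | 1.5 y -0.093 d -0.001 | 1.6 y -0.093 d -0.001 | 1.7 y -0.093 d -0.001 | 1.8 y -0.093 d -0.001 | 1.9 y -0.093 d -0.001
br | 1.4 y 0.104 d -0.004 | 1.5 y 0.104 d -0.004 | 1.6 y 0.104 d -0.003 | 1.7 y 0.104 d -0.003 | 1.8 y 0.104 d -0.003 | 1.9 y 0.103 d -0.003
tL | 1.4 y 0.094 d 0.070 | 1.5 y 0.092 d 0.106 | 1.6 y 0.086 d 0.222 | 1.7 y 0.202 d -2.238 | 1.8 y 0.105 d -0.185 | 1.9 y 0.101 d -0.097
tR | 1.4 y -0.100 d 0.066 | 1.5 y -0.096 d 0.099 | 1.6 y -0.081 d 0.209 | 1.7 y -0.355 d -1.827 | 1.8 y -0.132 d -0.170 | 1.9 y -0.121 d -0.090
lip model top [[383.6789 160.9082]
 [349.7129 154.2335]
 [351.5232 145.0907]
 [385.2901 151.7087]]
seen lip [array([385.2, 161.4]), array([350.5, 155.2]), array([354.9, 144.4]), array([385.8, 153.2])]
```

```bash
cat >> h.py <<'E'
from scipy.spatial.transform import Rotation as Rn
Rt=np.c_[[0,0,-1.],-Rs[:,1],-Rs[:,0]]   # down, jaws along stack y, tool z = -stack x
def inc(ps,tip=True):
    "tip target in stack frame -> tool increments"
    s=status.sense(); R=np.array(s["tcp_rot"]); p=np.array(s["ee_pos"])
    rv=Rn.from_matrix(R.T@Rt).as_rotvec()
    for q in np.atleast_2d(ps):
        w=s2w(q)[0]+[0,0,manip.tip_reach if tip else 0]
        print("cm",np.round(R.T@(w-p)*100,2),"rv",np.round(rv,3))
def st():
    s=status.sense(); tip=np.array(s["ee_pos"])+np.array(s["tcp_rot"])[:,0]*manip.tip_reach
    print("t %.2f"%s["time"],"tip stack",np.round(w2s(tip)[0]*1000,1),"F stack",np.round(np.array(s["force"])@Rs,2),"open",round(s["opening"],2))
E
python3 -c "
from h import *
st(); inc([-.105,0,.18])"
```

```text
t 0.10 tip stack [-278.1 -597.3  221.9] F stack [-0.17 -0.62  0.12] open 1.0
cm [  4.24 -41.1  -46.67] rv [0.567 0.001 0.001]
```

Request:
carry_out(increments=[0, -3, -3.4, 0.1, 0, 0, 1, 0, -6, -6.8, 0.2, 0, 0, 1, 0, -9, -10.2, 0.3, 0, 0, 1, 0, -12, -13.6, 0.4, 0, 0, 1, 0, -15, -17, 0.5, 0, 0, 1, 0, -18, -20.4, 0.567, 0, 0, 1, 0, -21, -23.8, 0.567, 0, 0, 1, 0, -24, -27.2, 0.567, 0, 0, 1, 0, -27, -30.6, 0.567, 0, 0, 1, 0, -29, -33, 0.567, 0, 0, 1], grip_force=20)

```text
time: 0.93
ee_pos: [0.4218, -0.2039, 0.2367]
tcp_rot: [[-0.0, -0.179, -0.984], [-0.0, -0.984, 0.179], [-1.0, 0.0, 0.0]]
force: [1.9, -0.8, -0.1]
opening: 0.284
```

```bash
python3 -c "
from h import *
st(); inc([[-.105,0,.18]])"
```

```text
t 0.93 tip stack [-161.8 -195.5  222.7] F stack [ 2.   -0.46 -0.09] open 0.28
cm [  4.26 -19.55  -5.67] rv [-0.001  0.    -0.   ]
```

Request:
carry_out(increments=[0, -3, -1, 0, 0, 0, 1, 0, -6, -2, 0, 0, 0, 1, 0, -9, -3, 0, 0, 0, 1, 0, -12, -4, 0, 0, 0, 1, 0, -15, -5, 0, 0, 0, 1, 1, -17, -5.5, 0, 0, 0, 1, 2.5, -18.5, -5.6, 0, 0, 0, 1, 4.2, -19.3, -5.6, 0, 0, 0, 1, 4.2, -19.3, -5.6, 0, 0, 0, 1, 4.2, -19.3, -5.6, 0, 0, 0, 1])

```text
time: 1.77
ee_pos: [0.5106, -0.026, 0.1939]
tcp_rot: [[-0.003, -0.178, -0.984], [0.0, -0.984, 0.178], [-1.0, 0.0, 0.003]]
force: [0.1, -0.4, 0.1]
opening: 0.007
```

```bash
python3 - <<'E'
from h import *
for n in ("scene","top"):
    im=optics.snapshot(n); cv2.imwrite(f"pics/{n}1.png",im[...,::-1])
a=cv2.imread("pics/scene1.png")[75:315,160:440]; a=cv2.resize(a,None,fx=2,fy=2,interpolation=cv2.INTER_CUBIC)
b=cv2.imread("pics/top1.png")[125:265,265:455]; cv2.imwrite("pics/b1.png",cv2.resize(b,None,fx=3,fy=3,interpolation=cv2.INTER_CUBIC))
cv2.imwrite("pics/a1.png",a)
st(); inc([[-.085,0,.175]])
E
```

```text
t 1.87 tip stack [-105.3   -5.4  181.3] F stack [ 0.27  0.54 -0.05] open 0.0
cm [ 0.63 -0.55 -2.03] rv [-0.001 -0.    -0.   ]
```

View pics/a1.png

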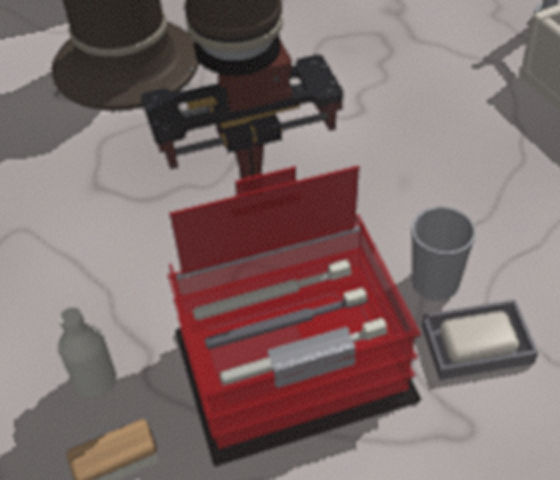

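View pics/b1.png

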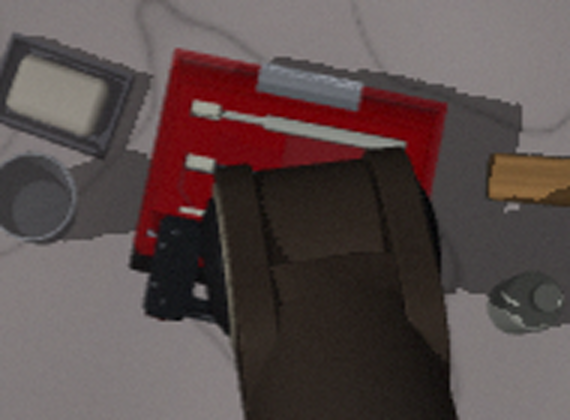

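```bash
python3 - <<'E'
from h import *
d=.056
P=[]
for a in np.arange(1.5,-.01,-.1): P.append([-.07+d*np.cos(a)-.0015*np.sin(a)-.01,0,.12+d*np.sin(a)+.0015*np.cos(a)]); print(round(a,1),np.round(np.array(P[-1])*1000,1))
inc(P)
E
```

```text
1.5 [-77.5   0.  176. ]
1.4 [-72.    0.  175.4]
1.3 [-66.5   0.  174.4]
1.2 [-61.1   0.  172.7]
1.1 [-55.9   0.  170.6]
1.0 [-51.    0.  167.9]
0.9 [-46.4   0.  164.8]
0.8 [-42.1   0.  161.2]
0.7 [-38.1   0.  157.2]
0.6 [-34.6   0.  152.9]
0.5 [-31.6   0.  148.2]
0.4 [-29.    0.  143.2]
0.3 [-26.9   0.  138. ]
0.2 [-25.4   0.  132.6]
0.1 [-24.4   0.  127.1]
-0.0 [-24.    0.  121.5]
cm [ 0.53 -0.55 -2.77] rv [-0.001 -0.    -0.   ]
cm [ 0.59 -0.55 -3.33] rv [-0.001 -0.    -0.   ]
cm [ 0.69 -0.55 -3.88] rv [-0.001 -0.    -0.   ]
cm [ 0.86 -0.55 -4.42] rv [-0.001 -0.    -0.   ]
cm [ 1.07 -0.55 -4.93] rv [-0.001 -0.    -0.   ]
cm [ 1.34 -0.55 -5.43] rv [-0.001 -0.    -0.   ]
cm [ 1.65 -0.55 -5.89] rv [-0.001 -0.    -0.   ]
cm [ 2.01 -0.55 -6.32] rv [-0.001 -0.    -0.   ]
cm [ 2.41 -0.55 -6.71] rv [-0.001 -0.    -0.   ]
cm [ 2.85 -0.55 -7.06] rv [-0.001 -0.    -0.   ]
cm [ 3.31 -0.55 -7.37] rv [-0.001 -0.    -0.   ]
cm [ 3.81 -0.55 -7.63] rv [-0.001 -0.    -0.   ]
cm [ 4.33 -0.56 -7.83] rv [-0.001 -0.    -0.   ]
cm [ 4.87 -0.56 -7.98] rv [-0.001 -0.    -0.   ]
cm [ 5.42 -0.56 -8.08] rv [-0.001 -0.    -0.   ]
cm [ 5.98 -0.56 -8.13] rv [-0.001 -0.    -0.   ]
```

Request:
carry_out(increments=[0.3, -0.3, -1, 0, 0, 0, 1, 0.5, -0.5, -2, 0, 0, 0, 1, 0.5, -0.5, -2.6, 0, 0, 0, 1, 0.55, -0.5, -3, 0, 0, 0, 1, 0.6, -0.5, -3.35, 0, 0, 0, 1, 0.65, -0.5, -3.6, 0, 0, 0, 1, 0.7, -0.5, -3.9, 0, 0, 0, 1, 0.8, -0.5, -4.2, 0, 0, 0, 1, 0.86, -0.5, -4.4, 0, 0, 0, 1, 0.86, -0.5, -4.4, 0, 0, 0, 1])

```text
time: 2.7
ee_pos: [0.5558, -0.0291, 0.1859]
tcp_rot: [[0.0, -0.179, -0.984], [0.0, -0.984, 0.179], [-1.0, -0.0, -0.0]]
force: [0.6, -0.8, -0.3]
opening: 0.002
```

```bash
python3 - <<'E'
from h import *
im=optics.snapshot("scene"); cv2.imwrite("pics/scene2.png",im[...,::-1])
a=cv2.imread("pics/scene2.png")[95:315,160:440]; a=cv2.resize(a,None,fx=2.7,fy=2.7,interpolation=cv2.INTER_CUBIC)
cv2.imwrite("pics/a2.png",a)
st()
d=.056
P=[]
for a in np.arange(1.2,-.01,-.1): P.append([-.07+d*np.cos(a)-.0015*np.sin(a)-.01,0,.12+d*np.sin(a)+.0015*np.cos(a)])
inc(P)
E
```

```text
t 2.75 tip stack [-61.5   0.5 171.9] F stack [-0.28  0.71  0.22] open 0.01
cm [-0.08  0.05 -0.04] rv [-0.  0.  0.]
cm [ 0.13  0.05 -0.56] rv [-0.  0.  0.]
cm [ 0.4   0.05 -1.05] rv [-0.  0.  0.]
cm [ 0.71  0.05 -1.51] rv [-0.  0.  0.]
cm [ 1.07  0.05 -1.95] rv [-0.  0.  0.]
cm [ 1.47  0.05 -2.34] rv [-0.  0.  0.]
cm [ 1.91  0.05 -2.69] rv [-0.  0.  0.]
cm [ 2.38  0.05 -2.99] rv [-0.  0.  0.]
cm [ 2.87  0.05 -3.25] rv [-0.  0.  0.]
cm [ 3.39  0.05 -3.46] rv [-0.  0.  0.]
cm [ 3.93  0.05 -3.61] rv [-0.  0.  0.]
cm [ 4.48  0.05 -3.71] rv [-0.  0.  0.]
cm [ 5.04  0.05 -3.75] rv [-0.  0.  0.]
```

View pics/a2.png

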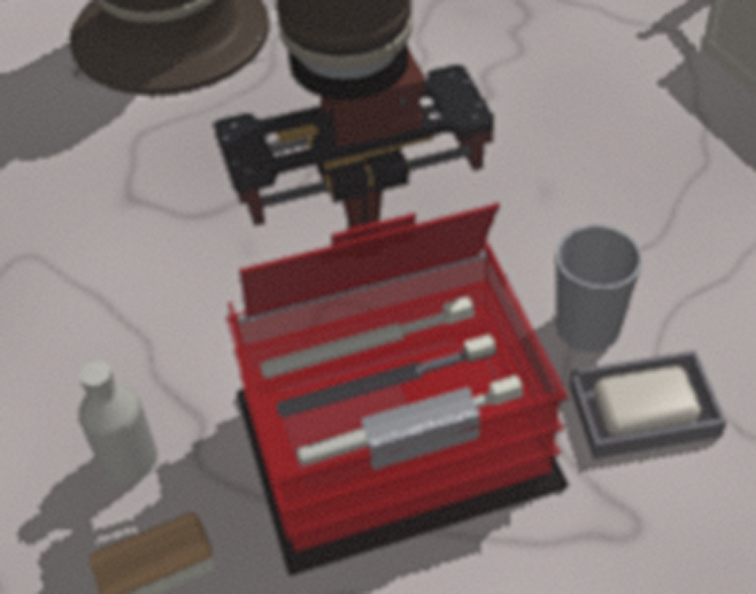

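Request:
carry_out(increments=[0, 0, -0.3, 0, 0, 0, 1, 0.13, 0, -0.56, 0, 0, 0, 1, 0.25, 0, -0.8, 0, 0, 0, 1, 0.4, 0, -1.05, 0, 0, 0, 1, 0.55, 0, -1.3, 0, 0, 0, 1, 0.71, 0, -1.5, 0, 0, 0, 1, 0.9, 0, -1.73, 0, 0, 0, 1, 1.07, 0, -1.95, 0, 0, 0, 1, 1.27, 0, -2.15, 0, 0, 0, 1, 1.47, 0, -2.34, 0, 0, 0, 1])

```text
time: 3.58
ee_pos: [0.5788, -0.0333, 0.1712]
tcp_rot: [[0.0, -0.179, -0.984], [-0.0, -0.984, 0.179], [-1.0, 0.0, -0.0]]
force: [0.1, -0.8, 0.8]
opening: 0.008
```

```bash
python3 - <<'E'
from h import *
im=optics.snapshot("scene"); cv2.imwrite("pics/scene3.png",im[...,::-1])
a=cv2.imread("pics/scene3.png")[95:315,160:440]; a=cv2.resize(a,None,fx=2.7,fy=2.7,interpolation=cv2.INTER_CUBIC)
cv2.imwrite("pics/a3.png",a)
st()
d=.056
P=[]
for a in np.arange(.7,-.01,-.1): P.append([-.07+d*np.cos(a)-.0015*np.sin(a)-.01,0,.12+d*np.sin(a)+.0015*np.cos(a)])
inc(P)
E
```

```text
t 3.63 tip stack [-37.8   0.4 156.7] F stack [-0.17 -0.26  0.55] open 0.01
cm [-0.05  0.04  0.03] rv [-0.001  0.    -0.   ]
cm [ 0.39  0.04 -0.32] rv [-0.001  0.    -0.   ]
cm [ 0.86  0.04 -0.62] rv [-0.001  0.    -0.   ]
cm [ 1.36  0.04 -0.88] rv [-0.001  0.    -0.   ]
cm [ 1.88  0.04 -1.09] rv [-0.001  0.    -0.   ]
cm [ 2.41  0.04 -1.24] rv [-0.001  0.    -0.   ]
cm [ 2.97  0.04 -1.34] rv [-0.001  0.    -0.   ]
cm [ 3.52  0.04 -1.38] rv [-0.001  0.    -0.   ]
```

View pics/a3.png

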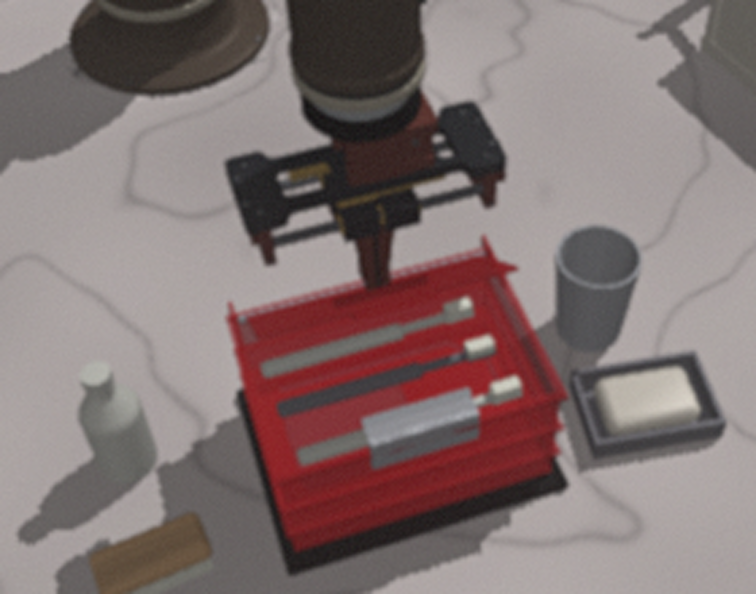

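Request:
carry_out(increments=[0.2, 0, -0.17, 0, 0, 0, 1, 0.4, 0, -0.33, 0, 0, 0, 1, 0.65, 0, -0.48, 0, 0, 0, 1, 0.9, 0, -0.63, 0, 0, 0, 1, 1.15, 0, -0.77, 0, 0, 0, 1, 1.4, 0, -0.89, 0, 0, 0, 1, 1.65, 0, -1.0, 0, 0, 0, 1, 1.9, 0, -1.1, 0, 0, 0, 1, 2.15, 0, -1.17, 0, 0, 0, 1, 2.4, 0, -1.24, 0, 0, 0, 1])

```text
time: 4.47
ee_pos: [0.5909, -0.0355, 0.1471]
tcp_rot: [[0.0, -0.179, -0.984], [-0.0, -0.984, 0.179], [-1.0, 0.0, -0.0]]
force: [0.7, 0.6, 1.1]
opening: 0.002
```

```bash
python3 - <<'E'
from h import *
st()
d=.056
P=[]
for a in (.2,.1,0): P.append([-.07+d*np.cos(a)-.0015*np.sin(a)-.01,0,.12+d*np.sin(a)+.0015*np.cos(a)])
inc(P)
E
```

```text
t 4.47 tip stack [-25.6   0.4 133.1] F stack [0.58 0.69 1.15] open 0.0
cm [ 0.06  0.04 -0.02] rv [-0. -0. -0.]
cm [ 0.61  0.04 -0.12] rv [-0. -0. -0.]
cm [ 1.16  0.04 -0.16] rv [-0. -0. -0.]
```

Request:
carry_out(increments=[0.25, 0, -0.05, 0, 0, 0, 1, 0.5, 0, -0.1, 0, 0, 0, 1, 0.7, 0, -0.12, 0, 0, 0, 1, 0.9, 0, -0.15, 0, 0, 0, 1, 1.05, 0, -0.15, 0, 0, 0, 1, 1.15, 0, -0.15, 0, 0, 0, 1, 1.2, 0, -0.15, 0, 0, 0, 1, 1.2, 0, -0.15, 0, 0, 0, 1])

```text
time: 5.13
ee_pos: [0.5923, -0.0357, 0.1358]
tcp_rot: [[0.0, -0.179, -0.984], [-0.0, -0.984, 0.179], [-1.0, 0.0, -0.0]]
force: [-0.0, -0.4, 3.8]
opening: 0.002
```

```bash
python3 - <<'E'
from h import *
im=optics.snapshot("scene"); cv2.imwrite("pics/scene4.png",im[...,::-1])
a=cv2.imread("pics/scene4.png")[95:315,160:440]; a=cv2.resize(a,None,fx=2.7,fy=2.7,interpolation=cv2.INTER_CUBIC)
cv2.imwrite("pics/a4.png",a)
for i in range(1): st()
E
```

```text
t 5.18 tip stack [-24.1   0.4 121.8] F stack [ 0.05 -0.78  3.62] open 0.01
```

View pics/a4.png

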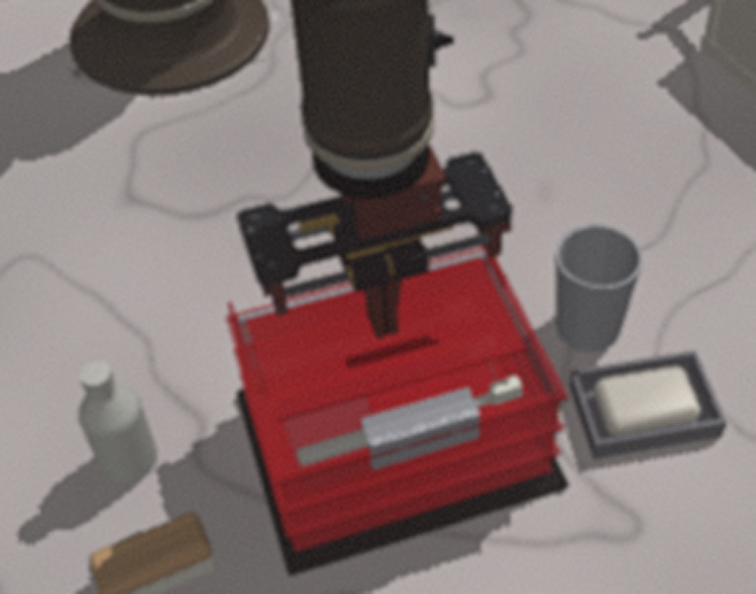

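Request:
carry_out(increments=[0, 0, -0.2, 0, 0, 0, 1, 0, 0, -0.4, 0, 0, 0, 1, 0, 0, -0.6, 0, 0, 0, 1, 0, 0, -0.8, 0, 0, 0, 1, 0, 0, -1.0, 0, 0, 0, 1, 0, 0, -1.1, 0, 0, 0, 1])

```text
time: 5.68
ee_pos: [0.6029, -0.0377, 0.1357]
tcp_rot: [[-0.0, -0.179, -0.984], [-0.0, -0.984, 0.179], [-1.0, 0.0, 0.0]]
force: [-2.8, -0.8, 6.3]
opening: 0.008
```

```bash
python3 - <<'E'
from h import *
st()
im=optics.snapshot("scene"); cv2.imwrite("pics/scene5.png",im[...,::-1])
a=cv2.imread("pics/scene5.png")[185:315,240:400]; a=cv2.resize(a,None,fx=4.6,fy=4.6,interpolation=cv2.INTER_CUBIC)
cv2.imwrite("pics/a5.png",a)
for sl in (0,.01,.02): print(sl,np.round((proj("scene",s2w([[-.07+.1+sl,.095,.1215],[-.07+.1+sl,-.095,.1215],[-.07+.068+sl,.035,.1275],[.001+sl+.003,-.035,.1275]]))-[240,185]+.5)*4.6-.5))
E
```

```text
t 5.68 tip stack [-13.4   0.4 121.7] F stack [-2.63 -1.29  6.25] open 0.01
0 [[525. 172.]
 [101. 295.]
 [370. 146.]
 [221. 200.]]
0.01 [[534. 189.]
 [107. 314.]
 [378. 163.]
 [227. 218.]]
0.02 [[543. 206.]
 [113. 333.]
 [386. 180.]
 [234. 236.]]
```

View pics/a5.png

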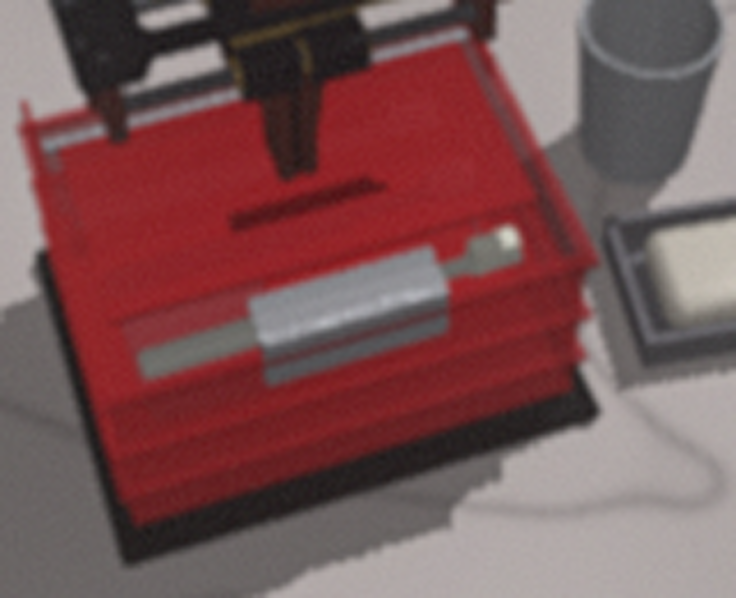

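Request:
carry_out(increments=[-0.02, 0, -0.15, 0, 0, 0, 1, -0.02, 0, -0.3, 0, 0, 0, 1, -0.02, 0, -0.45, 0, 0, 0, 1, -0.02, 0, -0.6, 0, 0, 0, 1, -0.02, 0, -0.75, 0, 0, 0, 1, -0.02, 0, -0.85, 0, 0, 0, 1])

```text
time: 6.23
ee_pos: [0.6105, -0.0392, 0.1356]
tcp_rot: [[-0.002, -0.179, -0.984], [-0.0, -0.984, 0.179], [-1.0, 0.0, 0.002]]
force: [-5.8, 0.2, 7.4]
opening: 0.002
```

```bash
python3 - <<'E'
from h import *
st()
im=optics.snapshot("scene"); cv2.imwrite("pics/scene6.png",im[...,::-1])
a=cv2.imread("pics/scene6.png")[185:315,240:400]; a=cv2.resize(a,None,fx=4.6,fy=4.6,interpolation=cv2.INTER_CUBIC)
cv2.imwrite("pics/a6.png",a)
E
```

```text
t 6.23 tip stack [ -5.6   0.3 121.6] F stack [-5.75 -0.89  7.36] open 0.0
```

View pics/a6.png

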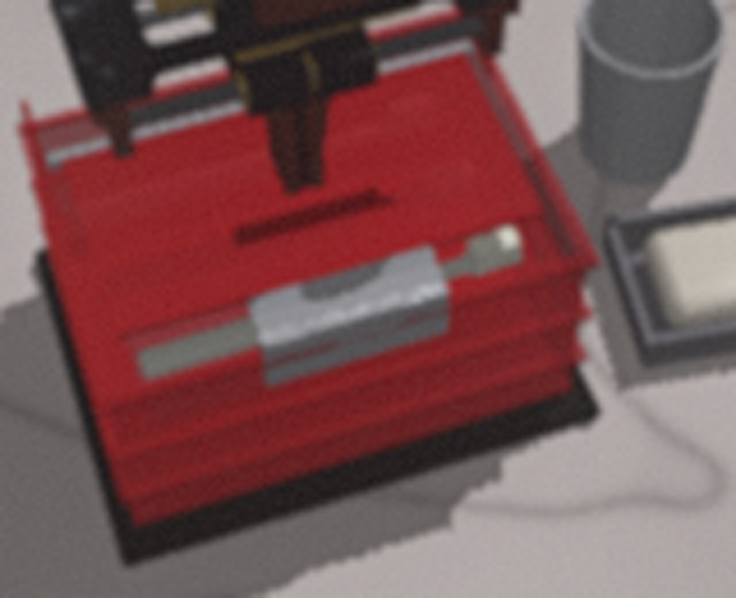

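```bash
python3 - <<'E'
from h import *
a=cv2.imread("pics/scene4.png")[185:315,240:400]
b=cv2.imread("pics/scene6.png")[185:315,240:400]
f=lambda x:cv2.resize(x[10:90,5:150],None,fx=5,fy=5,interpolation=cv2.INTER_CUBIC)
cv2.imwrite("pics/ab.png",cv2.resize(np.vstack([f(a),f(b)]),None,fx=.74,fy=.74))
pc=lambda p:np.round(proj("scene",s2w(p)),1).tolist()
for sl in (0,.01,.015,.02): print(sl,"rod ends",pc([[-.07+sl,-.09,.122],[-.07+sl,.09,.122]]),"rib front foot ends",pc([[.004+sl,-.035,.1215],[.004+sl,.035,.1215]]),"edge ends",pc([[.03+sl,-.095,.1215],[.03+sl,.095,.1215]]))
# dark-rib rows: column profile
for n in (4,5,6):
    im=cv2.imread(f"pics/scene{n}.png").astype(float)
    g=im[...,2]
    for u in (300,310):
        col=g[215:245,u-1:u+2].mean(1); print(n,u,"rib darkest row",215+col.argmin(), "cent",round(float((np.arange(215,245)*np.clip(np.median(col)-12-col,0,None)).sum()/max(1e-6,np.clip(np.median(col)-12-col,0,None).sum())),2))
E
```

```text
0 rod ends [[251.8, 210.0], [333.7, 187.9]] rib front foot ends [[287.8, 229.9], [321.1, 220.4]] edge ends [[261.5, 248.8], [353.7, 222.0]]
0.01 rod ends [[253.0, 213.5], [335.4, 191.2]] rib front foot ends [[289.2, 233.8], [322.8, 224.1]] edge ends [[262.8, 252.9], [355.6, 225.7]]
0.015 rod ends [[253.6, 215.3], [336.2, 192.8]] rib front foot ends [[290.0, 235.7], [323.7, 226.0]] edge ends [[263.5, 255.0], [356.6, 227.6]]
0.02 rod ends [[254.1, 217.1], [337.1, 194.5]] rib front foot ends [[290.7, 237.7], [324.5, 227.9]] edge ends [[264.2, 257.1], [357.5, 229.5]]
4 300 rib darkest row 216 cent 219.5
4 310 rib darkest row 223 cent 222.99
5 300 rib darkest row 216 cent 220.26
5 310 rib darkest row 228 cent 227.63
6 300 rib darkest row 215 cent 220.76
6 310 rib darkest row 231 cent 226.93
```

View pics/ab.png

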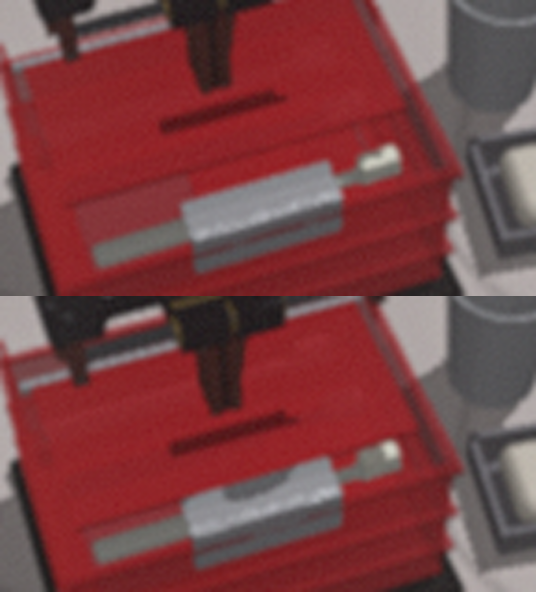

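Request:
carry_out(increments=[-0.04, 0, 0, 0, 0, 0, 1, -0.08, 0, 0, 0, 0, 0, 1, -0.08, 0, -0.2, 0, 0, 0, 1, -0.08, 0, -0.4, 0, 0, 0, 1, -0.08, 0, -0.6, 0, 0, 0, 1])

```text
time: 6.7
ee_pos: [0.6175, -0.0402, 0.1361]
tcp_rot: [[-0.0, -0.179, -0.984], [0.0, -0.984, 0.179], [-1.0, -0.0, 0.0]]
force: [-0.5, 0.5, 0.1]
opening: 0.006
```

```bash
python3 - <<'E'
from h import *
st()
im=optics.snapshot("scene"); cv2.imwrite("pics/scene7.png",im[...,::-1])
a=cv2.imread("pics/scene7.png")[185:315,240:400]; a=cv2.resize(a,None,fx=4.6,fy=4.6,interpolation=cv2.INTER_CUBIC)
cv2.imwrite("pics/a7.png",a)
E
```

```text
t 6.70 tip stack [  1.4   0.5 122.1] F stack [-0.61  0.4   0.15] open 0.01
```

View pics/a7.png

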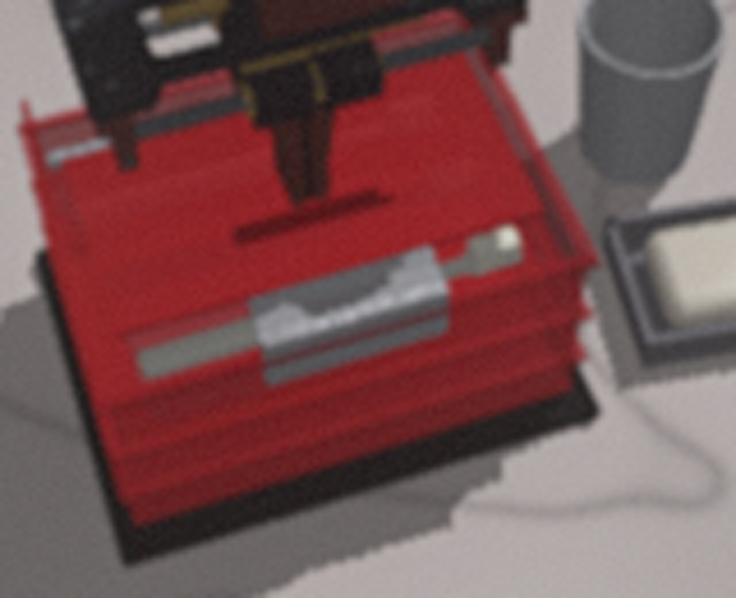

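Request:
carry_out(increments=[0, 0, -0.15, 0, 0, 0, 1, 0, 0, -0.3, 0, 0, 0, 1, 0, 0, -0.4, 0, 0, 0, 1, 0, 0, -0.5, 0, 0, 0, 1, 0, 0, -0.5, 0, 0, 0, 1])

```text
time: 7.17
ee_pos: [0.6224, -0.0413, 0.1363]
tcp_rot: [[0.0, -0.179, -0.984], [-0.0, -0.984, 0.179], [-1.0, -0.0, -0.0]]
force: [1.3, -1.5, 0.4]
opening: 0.004
```

```bash
python3 -c "
from h import *
st()"
```

```text
t 7.17 tip stack [  6.5   0.4 122.3] F stack [ 1.56 -1.19  0.41] open 0.0
```

Request:
carry_out(increments=[0, 0, -0.07, 0, 0, 0, 1, 0, 0, -0.14, 0, 0, 0, 1, 0, 0, -0.2, 0, 0, 0, 1, 0, 0, -0.2, 0, 0, 0, 1])

```text
time: 7.5
ee_pos: [0.623, -0.0414, 0.1359]
tcp_rot: [[-0.003, -0.179, -0.984], [0.0, -0.984, 0.179], [-1.0, 0.0, 0.003]]
force: [-4.9, 1.1, 1.5]
opening: 0.005
```

```bash
python3 -c "
from h import *
st()"
```

```text
t 7.50 tip stack [  7.    0.4 121.9] F stack [-5.    0.17  1.47] open 0.01
```

Request:
carry_out(increments=[0, 0, 0.2, 0, 0, 0, 1, -0.1, 0, 0.5, 0, 0, 0, 1, -1, 0, 0.5, 0, 0, 0, 1, -2.5, 0, 0.5, 0, 0, 0, 1, -5, 0, 0.5, 0, 0, 0, 1, -8, 0, 0.5, 0, 0, 0, 1, -11, 0, 2, 0, 0, 0, 1, -13, 0, 6, 0, 0, 0, 1, -13, 0, 10, 0, 0, 0, 1, -13, 0, 12, 0, 0, 0, 1])

```text
time: 8.33
ee_pos: [0.5038, -0.0192, 0.2687]
tcp_rot: [[0.003, -0.179, -0.984], [-0.0, -0.984, 0.179], [-1.0, -0.0, -0.003]]
force: [0.1, -0.9, 0.1]
opening: 0.006
```

Request:
carry_out(increments=[0, 0, 3, 0, 0, 0, 1, 0, 0, 6, 0, 0, 0, 1, 0, 0, 6, 0, 0, 0, 1, 0, 0, 6, 0, 0, 0, 1, 0, 0, 6, 0, 0, 0, 1, 0, 0, 6, 0, 0, 0, 1])

```text
time: 8.83
ee_pos: [0.4483, -0.0095, 0.2668]
tcp_rot: [[0.001, -0.18, -0.984], [0.0, -0.984, 0.18], [-1.0, -0.0, -0.001]]
force: [0.0, 0.1, -0.6]
opening: 0.002
```

```bash
python3 - <<'E'
from h import *
st()
for n in ("scene","top"):
    im=optics.snapshot(n); cv2.imwrite(f"pics/{n}8.png",im[...,::-1])
a=cv2.imread("pics/scene8.png")[165:315,180:440]; cv2.imwrite("pics/a8.png",cv2.resize(a,None,fx=3,fy=3,interpolation=cv2.INTER_CUBIC))
b=cv2.imread("pics/top8.png")[125:245,245:475]; cv2.imwrite("pics/b8.png",cv2.resize(b,None,fx=3.4,fy=3.4,interpolation=cv2.INTER_CUBIC))
E
```

```text
t 8.83 tip stack [-170.5    0.5  252.8] F stack [ 0.01  0.15 -0.55] open 0.0
```

View pics/a8.png

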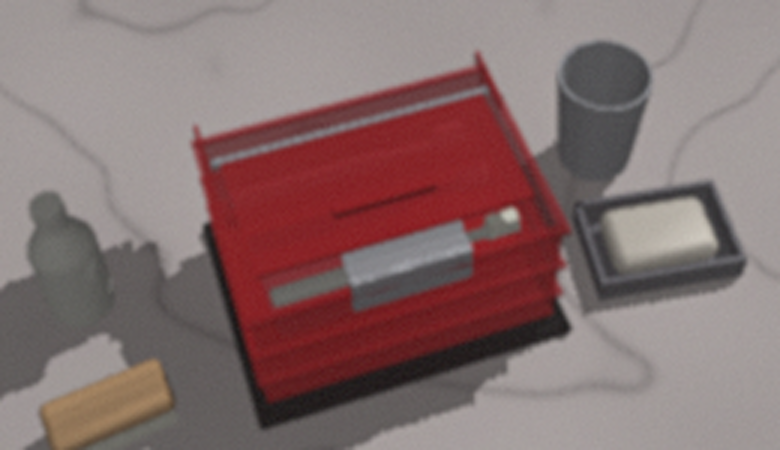

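View pics/b8.png

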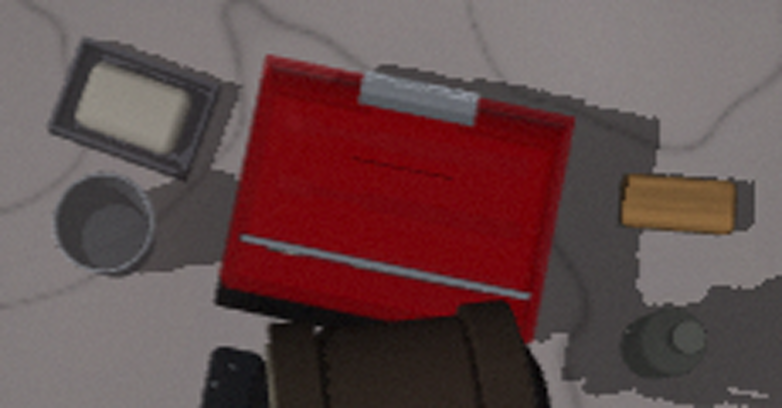

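```bash
python3 - <<'E'
from h import *
zt=lambda u,v:(245+(u+.5)/3.4-.5,125+(v+.5)/3.4-.5)
for p in [(243,238),(528,297)]: print("rod x mm",np.round(w2s(onz("top",zt(*p),.1215))*1000,1))
print("stack corners now", [np.round(onz("top",zt(*p),.116),4) for p in [(265,57),(573,118)]])
E
```

```text
rod x mm [[-50.6  97.9 121.5]]
rod x mm [[-52.1 -99.3 121.5]]
stack corners now [array([0.7111, 0.0525, 0.116 ]), array([ 0.6719, -0.1607,  0.116 ])]
```

```bash
python3 -c "
from plant import manip; print(manip.job_done())"
```

```text
the job is handed in; nothing more can be done
None
```

The flap is shut with its tongue beneath the lip, and I've handed the job in at about 9 s of the 45 s allowed.

- **Folding and pressing:** I folded the flap down from behind with the shut fingertips and pressed it flat at about 4 N. The slide still showed about 0 at that point.
- **Sliding home:** I slid the flap towards the lip. Pressing force reached about 7 N and forward force about 6 N. Then I pushed on the thumb rib until it stalled at 5 N, which I take to be the stop, since the slide moves at about 2 N.
- **Shut by itself:** after I backed the arm clear, both cameras showed the flap flat with its tongue under the lip.
- **Slide distance:** the hinge rod's shift in the top view gives about 18 mm and the rib contact about 19 mm. The stop is at 20 mm, so the readings fall 1–2 mm short of it. That is roughly my measuring accuracy and above the required 16 mm.
- **Surroundings:** the stack's rim corners appear at the same pixels as at the start. The things around it look unmoved. The brushes were not touched, though the closed flap now hides most of them.

No check failed.

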